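# Push the sensor box and the tape home against the desk guide

### The job

Tidy the desk by pushing only: slide the sensor box into the left corner of the low T-shaped guide, so that it sits square with its far side against the fence and its right side against the rib, and slide the big roll of packing tape into the right corner, so that it touches both fence and rib. Do not lift, pick up or tip either of them; keep them flat on the desk, and leave everything else where it is.

Things in the scene. Friction and masses are not known exactly. Their poses are not given: they have to be found in the camera images.
- guide: Low grey T-shaped guide, 18 mm high, screwed to the desk. A straight fence (own y, y = -90 to 90 mm) with a rib out of its middle towards the robot (own x, x = -60 to 0 mm). Origin: on the desk, where the fence's front face meets the rib's middle. Own x points away from the robot: the fence's front face is x = 0. Own y points left: the rib's faces are y = 3 and -3 mm. A flange lies 25 mm deep behind.
- left_corner (a point): On the desk, in the open corner left of the guide's rib: where the fence's front face meets the rib's left face. The sensor box belongs here.
- right_corner (a point): The same, right of the rib. The roll of packing tape belongs here.
- sensor_box: Small off-white sensor box, dark square on its sloping top, 85 g. 78 mm along own x (-39 to 39), 56 mm along own y (-31.4 to 24.6), sides upright and flat. Its low edge (20 mm high, -x) is nearest the robot; +x edge 39 mm high. A lead stub, for looks only, stands 7 mm out of the +y side. Origin on the underside. Starts left of the rib, in front of the fence, turned up to 0.35 rad from the guide.
- sensor_mid (a point): The centre of the sensor box's 78 x 56 mm underside.
- tape: Roll of brown packing tape lying flat on the desk, 91 mm across (radius 45 to 46 mm), 48 mm high, about 50 g; treat it as a solid disc (nothing goes into its hole). Origin at the centre of its underside. It starts right of the rib, out in front of the fence.
- label_roll: Bystander, loose (sizes in mm): white roll of labels lying flat, 58 across, 33 high (much smaller than the tape); not to be moved.
- sticky_pad: Bystander, loose (sizes in mm): block of yellow notes, 75 x 75 x 14, lying near the fixed computer tower (406 high, from 0.47 m ahead and 0.36 m to the left on), which a sweep of the arm from the left must avoid; not to be moved.
- date_stamp: Bystander, loose (sizes in mm): self-inking stamp, 32 x 50, 62 high; not to be moved.
- mug: Bystander, loose (sizes in mm): white mug, 79 across, 114 with its handle, 89 high; behind it stands a fixed blue case, 60 high; not to be moved.
- stapler: Bystander, loose (sizes in mm): stapler, 120 x 30 x 38; not to be moved.
There are look-alikes about, which are no part of the job. Leave any red look-alike of the tape alone.

How it is judged:
At the end, for the whole second after the job is handed in: Sensor box flat, square to the guide (0.07 rad), touching fence and rib to 4 mm; tape roll flat in the right corner, touching fence and rib to 5 mm; both at rest (x of sensor_box in the frame of guide between -0.043 and -0.035 m and y of sensor_box in the frame of guide between 0.0304 and 0.0384 m and angle between the x axis of sensor_box and the x axis of guide, either way round below 0.07 rad and x of tape in the frame of guide between -0.0505 and -0.0405 m and y of tape in the frame of guide between -0.0535 and -0.0435 m and height (world z) of each of sensor_box, tape below 0.004 m and angle between each of sensor_box, tape's own z axis and vertical below 0.05 rad and linear speed of each of sensor_box, tape below 0.01 m/s).
It fails at once if the sensor box is lifted or tipped (height (world z) of sensor_box above 0.012 m or angle between sensor_box's own z axis and vertical above 0.35 rad).
It fails at once if the tape roll is lifted or tipped (height (world z) of tape above 0.012 m or angle between tape's own z axis and vertical above 0.35 rad).
It fails at once if a bystander is moved by more than 20 mm (distance of any of label_roll, sticky_pad, date_stamp, mug, stapler from where it was at the start of the episode above 0.02 m).
It also fails if it takes over 58 s, if anything falls off the work surface, if the arm or the gripper's body presses on something with over 40 N, if the wrist force passes 120 N, or if a joint passes its speed limit or range.

### The arm

A 7-joint arm with a two-finger parallel gripper is mounted at the origin on a cart in front of the work surface, level with it; the furniture and walls round the work are solid. World frame = base frame: x ahead of the robot, y to its left, z up, the work surface at z = 0. Lengths are in m, angles in rad, forces in N, time in s.
With the tool pointing down it reaches from about 0.425 to 0.925 m from the base axis. Payload 6.8 kg.
Tool frame: the origin (TCP) lies on the centre line of the jaws, within the pads' length; the fingertips stand 19 mm ahead of it and the grasp point (between the pads) is the TCP; z points along the fingers, y is the line along which they close (so a half turn about z gives the same grasp; the last joint's range is limited). The gripper opens to 85 mm and grips with 20 to 120 N. Pads are 22 mm wide; open, the fingers measure 114 mm over their backs; the gripper's body (76 mm by 85 mm) begins 54 mm behind the grasp point. The pads swing forward as they close: fully open they stand 13 mm farther back than shut.
Start: joints at [1, 0.477, 0.022, 1.555, -0.011, 1.109, -0.083], TCP at [0.301, -0.604, 0.25] pointing down, gripper open.
Joint ranges: [-2.96, 2.96], [-0.34, 2.1], [-1.41, 1.46], [0.24, 2.44], [-1.37, 4.51], [0.17, 1.92], [-2.96, 2.96]. Speed limits (rad/s): [2.39, 2.39, 3.14, 3.14, 3.14, 3.14, 3.14].

### API

Orientations are given as a rotation vector (axis times angle).
In Python, from bench import r gives the robot as it stands. The module is installed in compiled form; this text tells all that it offers.
- The arm moves only by the tool arm_command, never from a script. Its argument "rows" is a list of rows, each an object of numbers: "fingers": the opening, from -1 (shut) to 1 (fully open); "x", "y", "z": the shift along the tool's x, y, z in m; "ax", "ay", "az": the turn, a rotation vector about the tool's x, y, z in degrees. In form: [{"fingers": .., "x": .., "y": .., "z": .., "ax": .., "ay": .., "az": ..}, ...]. A call has 1 to 10 rows; each row shifts and turns the commanded pose from where the row before left it, along the tool's axes as they then stand; what a row does not reach is not made up. A row lasts 1/12 s, in which the tool goes at most 41.7 mm and 7.16 degrees, less where a joint would pass 70% of its speed; a pose out of reach is approached as far as the arm can. A call is refused whole if a number of a shift passes 0.0417 or a number of a turn 7.16, either way. A call with a gripper value outside its range is refused whole. The fingers move at their own pace and stop on an object; "grip_force" is the grip in N (left out, the last holds). Time passes only in rows, so rows that do not move let the fingers close. It gives the time, the measured TCP pose, the force, the opening and the grip force at its end, in the units of the state.
- r.get_obs(): the state, without advancing time (a new reading comes with each control period).
- r.grab_frame(name): name is "scene" or "top" or "wrist"; returns a dict with "frame" (384x512x3 uint8, red, green, blue), "depth" (384x512 float32, m along the optical axis (not along the pixel's ray), 0 where there is no reading), "K" (3x3 intrinsics, pixels), "world_from_camera" (4x4, takes a point from camera to world coordinates). Camera axes: x right, y down, z forward; pixel columns grow to the right and rows downward; lengths in m; the calibration is good to about 2 mm. A picture is of the moment at which its call begins.
- r.hand_in(): hands the job in; it is judged then, once.
The state is a dict: "clock": time; "joints": joint angles; "qvel": joint speeds; "tau": joint torques, N m; "tcp_pos": TCP position; "orientation": TCP orientation; "contact_force": force on the tool from outside, world axes, zero at the start; "moment": the same for the moment, N m; "grip_width": finger opening in m; "gripper_force": force on a finger pad.
Only numpy, scipy, OpenCV 4.12 (cv2) and the standard library are available. Lean on these libraries where they do the work, as an engineer would, in place of code of your own. Each camera call takes 0.05 s, during which the arm holds its last target. There are 200 camera calls.

## Working session

There is one attempt and no reset: what is moved stays moved. The work goes in short steps, Python scripts to look and compute and a tool call to move; the robot and the scene stay as the last step left them, time stands still between calls to the robot, and variables do not carry over. Pictures are saved under pics/ and viewed, at most 10 in all, crops included, and the job is handed in when it is done.

Besides the shell and the picture viewer there is one more tool, called after "Emit:" by a JSON object that holds its "fn" and its "kwargs". arm_command: Moves the arm, as the interface text tells. Its arguments: {"type":"object","properties":{"rows":{"type":"array"},"grip_force":{"type":"number"}},"required":["rows"]}

```bash
mkdir -p pics
cat > h.py <<'E'
import numpy as np, cv2, pickle
from bench import r
def grab(n, save=None):
    f=r.grab_frame(n)
    if save: cv2.imwrite('pics/'+save, f['frame'][:,:,::-1])
    return f
def ray(f,u,v,z):
    K=f['K'];T=f['world_from_camera']
    d=T[:3,:3]@np.linalg.inv(K)@np.array([u,v,1.0]);o=T[:3,3]
    return o+d*(z-o[2])/d[2]
def proj(f,p):
    T=np.linalg.inv(f['world_from_camera']);q=f['K']@(T[:3,:3]@np.array(p)+T[:3,3]);return q[:2]/q[2]
def cloud(f):
    h,w=f['depth'].shape;u,v=np.meshgrid(np.arange(w),np.arange(h))
    c=np.stack([u,v,np.ones_like(u)],-1)@np.linalg.inv(f['K']).T*f['depth'][...,None]
    T=f['world_from_camera'];return c@T[:3,:3].T+T[:3,3]
E
python3 - <<'E'
from h import *
for n in('top','scene'):
    f=grab(n,n+'0.png');pickle.dump(f,open(n+'0.pkl','wb'));print(n,f['K'][0],f['world_from_camera'].round(3).tolist())
a=cv2.imread('pics/top0.png');b=cv2.imread('pics/scene0.png')
o=r.get_obs();print({k:np.round(v,3) for k,v in o.items()})
E
```

```text
top [423.86125389   0.         253.32158188] [[-0.009, -0.989, 0.147, 0.359], [-0.999, 0.014, 0.03, -0.031], [-0.032, -0.147, -0.989, 1.172], [0.0, 0.0, 0.0, 1.0]]
scene [397.25853515   0.         256.12175983] [[-0.689, -0.428, 0.585, -0.041], [-0.725, 0.392, -0.566, 0.555], [0.013, -0.814, -0.581, 0.622], [0.0, 0.0, 0.0, 1.0]]
{'clock': np.float64(0.1), 'joints': array([ 1.   ,  0.478,  0.022,  1.556, -0.011,  1.109, -0.083]), 'qvel': array([ 0.002,  0.001,  0.002, -0.001, -0.001, -0.001,  0.001]), 'tau': array([ 5.0000e-03, -5.9775e+01,  1.6140e+00, -2.8195e+01,  1.3000e-02,
        5.0000e-03,  0.0000e+00]), 'tcp_pos': array([ 0.301, -0.604,  0.249]), 'orientation': array([-3.056e+00, -7.200e-01,  1.000e-03]), 'contact_force': array([-0.809,  0.094, -0.135]), 'moment': array([-0.047, -0.024, -0.039]), 'gripper_force': np.float64(0.0), 'grip_width': np.float64(0.085)}
```

View pics/top0.png

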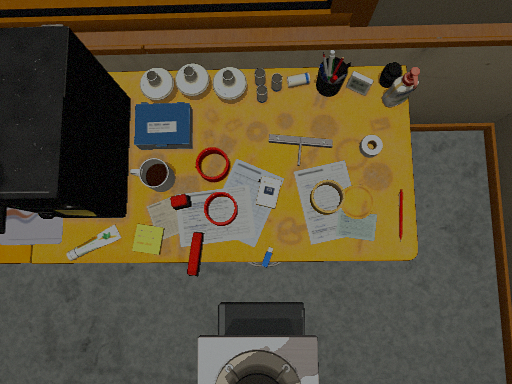

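View pics/scene0.png

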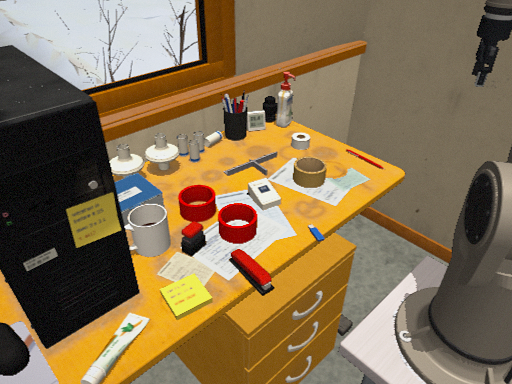

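Top: guide fence (268–332, 140) with rib down to (300, 165), and the sensor box at (267, 192). Tape candidates are the brown ring at (326, 197), the flat tan ring at (357, 201), which looks like a stain because it has no height in the scene view, and red rings at (212, 165) and (221, 208). The brown one fits: it is brown, raised and right of the rib. I'll measure it and confirm in one crop.

Run:
```python
from h import *
f=pickle.load(open('top0.pkl','rb'));P=cloud(f);Z=P[...,2]
fr=f['frame']
print('table z',np.median(Z[170:180,340:360]), 'tan ring', Z[201,371],'K',f['K'][1])
u0,v0,u1,v1=240,125,390,225
hm=np.zeros_like(Z,bool);hm[v0:v1,u0:u1]=Z[v0:v1,u0:u1]>0.009
n,L,S,C=cv2.connectedComponentsWithStats(hm.astype(np.uint8))
for i in range(1,n):
    if S[i,4]<15: continue
    m=L==i;q=P[m];print(i,S[i],C[i].round(1),'z',np.percentile(q[:,2],[5,50,95]).round(3),'xy',q[:,0].min().round(3),q[:,0].max().round(3),q[:,1].min().round(3),q[:,1].max().round(3), 'minrect',[np.round(a,3) for a in cv2.minAreaRect(q[:,:2].astype(np.float32)*1000)])
c=fr[v0:v1,u0:u1,::-1];cv2.imwrite('pics/crop1.png',cv2.resize(c,None,fx=5,fy=5,interpolation=cv2.INTER_CUBIC))
```

```text
table z -0.00042582497899856797 tan ring 0.0033882332004369076 K [  0.         423.86125389 193.54711736]
4 [360 134  23  23 368] [370.9 145.4] z [0.013 0.031 0.035] xy 0.359 0.688 -0.351 -0.031 minrect [array([ 529.742, -177.932]), array([ 56.475, 447.046]), np.float64(42.177)]
8 [269 138  64  28 213] [300.  145.3] z [0.011 0.017 0.021] xy 0.359 0.688 -0.216 -0.031 minrect [array([553.913, -55.723]), array([159.951, 357.987]), np.float64(58.552)]
27 [256 176  26  33 611] [268.1 191.6] z [0.018 0.029 0.038] xy 0.359 0.577 -0.072 -0.002 minrect [array([469.584, -20.779]), array([ 62.717, 211.981]), np.float64(78.599)]
31 [310 179  35  35 420] [327.7 196. ] z [0.013 0.045 0.05 ] xy 0.473 0.565 -0.239 -0.15 minrect [array([ 518.504, -194.641]), array([88.069, 89.214]), np.float64(43.486)]
```

View pics/crop1.png

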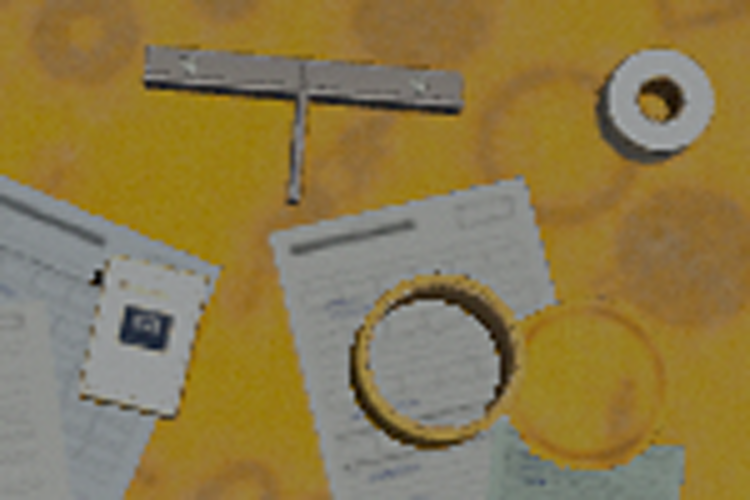

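The crop confirms it: brown raised tape centred near crop (436, 360), with a flat stain to its right at (592, 385). The sensor box is at (150, 335), lead stub at (97, 278). The guide's front edge runs from (147, 80) to (463, 105).

```bash
cat >> h.py <<'E'
def guide_fit(f,P):
    pass
E
python3 - <<'E'
from h import *
f=pickle.load(open('top0.pkl','rb'));P=cloud(f);Z=P[...,2];D=f['depth']>0.1
c=lambda x,y:(240+x/5-.4,125+y/5-.4)
for nm,pts,z in(('front top',[(147,79),(463,103)],.018),('front bot',[(147,87),(463,112)],0),('back',[(146,46),(463,73)],.018),('rib end bot',[(292,203)],0),('rib top',[(303,98),(294,195)],.018)):
    print(nm,[ray(f,*c(*p),z)[:2].round(4) for p in pts])
g=cv2.cvtColor(f['frame'],cv2.COLOR_RGB2HSV)
# tape top ring
m=D&(Z>.04)&(Z<.055);m[:, :300]=0;m[:,360:]=0;m[:170]=0;m[225:]=0
q=P[m][:,:2].astype(np.float32)*1000;print('tape',m.sum(),cv2.minEnclosingCircle(q))
k=cv2.findContours(m.astype(np.uint8),cv2.RETR_EXTERNAL,cv2.CHAIN_APPROX_NONE)[0];k=max(k,key=len)[:,0]
w=np.array([ray(f,u,v,.048)[:2] for u,v in k]).astype(np.float32)*1000;print(cv2.fitEllipse(w))
# sensor box by crop corners: far edge z .039, near edge z .020
for p,z in(((110,255),.039),((212,268),.039),((177,416),.020),((81,398),.020)): print('box',ray(f,*c(*p),z)[:2].round(4))
m=D&(Z>.012)&(Z<.045);m[:,:250]=0;m[:,290:]=0;m[:172]=0;m[212:]=0
print('box cloud',cv2.minAreaRect(P[m][:,:2].astype(np.float32)*1000),m.sum())
m=D&(Z>.02)&(Z<.04);m[:,:355]=0;m[:,390:]=0;m[:130]=0;m[160:]=0
print('label',cv2.minEnclosingCircle(P[m][:,:2].astype(np.float32)*1000))
# stamp, red rolls, stapler
for nm,(u0,v0,u1,v1) in dict(stamp=(165,185,192,215),red1=(192,145,235,185),red2=(198,190,242,228),stapler=(180,228,206,280)).items():
    m=np.zeros_like(D);m[v0:v1,u0:u1]=(D&(Z>.015))[v0:v1,u0:u1];q=P[m];print(nm,q[:,:2].min(0).round(3),q[:,:2].max(0).round(3),np.percentile(q[:,2],95).round(3))
E
```

```text
front top [array([ 0.6814, -0.0407]), array([ 0.6645, -0.2163])]
front bot [array([ 0.6818, -0.0408]), array([ 0.664, -0.219])]
back [array([ 0.7005, -0.0404]), array([ 0.6817, -0.217 ])]
rib end bot [array([ 0.613 , -0.1214])]
rib top [array([ 0.6689, -0.1276]), array([ 0.6137, -0.1212])]
tape 284 ((519.1101684570312, -194.7794189453125), 45.77156066894531)
((518.0838623046875, -194.7034912109375), (87.43074035644531, 88.60238647460938), 42.24802017211914)
box [ 0.5773 -0.0189]
box [ 0.5693 -0.0742]
box [ 0.4909 -0.0543]
box [ 0.5015 -0.0019]
box cloud ((535.3920288085938, -32.929405212402344), (62.43057632446289, 77.72593688964844), 76.4778823852539) 604
label ((661.0700073242188, -322.0084228515625), 29.501806259155273)
stamp [0.491 0.177] [0.559 0.249] 0.064
red1 [0.568 0.071] [0.659 0.162] 0.05
red2 [0.445 0.049] [0.533 0.137] 0.05
stapler [0.312 0.145] [0.427 0.183] 0.038
```

Measured in the world frame:
- **Guide:** origin about (0.673, -0.1285), yaw -0.10. The rib end checks out at 0.613.
- **Tape:** centre (0.5186, -0.1947), radius about 45.
- **Box:** middle (0.535, -0.037), yaw -0.236.

For the tape I'll use the open fingers as a cradle, heading about 38° in the guide frame (world yaw 32.3°).

Emit:
{"fn": "arm_command", "kwargs": {"rows": [{"az":-5.8,"fingers":0.18},{"x":0.032,"y":-0.022,"fingers":0.18},{"x":0.032,"y":-0.022,"fingers":0.18},{"x":0.032,"y":-0.022,"fingers":0.18},{"x":0.032,"y":-0.022,"fingers":0.18},{"x":0.032,"y":-0.022,"fingers":0.18},{"x":0.032,"y":-0.022,"fingers":0.18},{"x":0.032,"y":-0.022,"fingers":0.18},{"x":0.032,"y":-0.022,"fingers":0.18},{"x":0.032,"y":-0.022,"fingers":0.18}]}}

```text
validation failed for argument at $.ro...
```

```bash
cat >> h.py <<'E'
O=np.array([.673,-.1285]);PSI=-.10
def st():
    from scipy.spatial.transform import Rotation as R
    o=r.get_obs();M=R.from_rotvec(o['orientation']).as_matrix();return o,o['tcp_pos'],np.arctan2(M[1,0],M[0,0]),M
def g2w(x,y):
    c,s=np.cos(PSI),np.sin(PSI);return O+np.array([c*x-s*y,s*x+c*y])
def w2g(p):
    c,s=np.cos(PSI),np.sin(PSI);d=np.array(p[:2])-O;return np.array([c*d[0]+s*d[1],-s*d[0]+c*d[1]])
def go(xy,z,yaw):
    "deltas to reach world xy,z,yaw: turn first, then shift"
    o,p,y,M=st();d=np.array(xy)-p[:2]
    print('t',o['clock'].round(2),'pos',p.round(4),'guide',w2g(p).round(4),'yaw',np.degrees(y).round(2),'tilt',M[:,2].round(3),'w',o['grip_width'].round(4),'F',o['contact_force'].round(1))
    c,s=np.cos(yaw),np.sin(yaw)
    print('az',np.degrees(-(yaw-y)).round(2),'x',(c*d[0]+s*d[1]).round(4),'y',(s*d[0]-c*d[1]).round(4),'z',(p[2]-z).round(4))
E
python3 - <<'E'
from h import *
go((.455,-.235),.03,np.radians(32.3))
E
```

```text
Traceback (most recent call last):
  File "h.py", line 30, in go
    print('t',o['clock'].round(2),'pos',p.round(4),'guide',w2g(p).round(4),'yaw',np.degrees(y).round(2),'tilt',M[:,2].round(3),'w',o['grip_width'].round(4),'F',o['contact_force'].round(1))
              ^^^^^^^^^^^^^^^^
AttributeError: 'float' object has no attribute 'round'
```

Emit:
{"fn": "arm_command", "kwargs": {"rows": [{"fingers":0.18,"x":0,"y":0,"z":0,"ax":0,"ay":0,"az":-5.8},{"fingers":0.18,"x":0.032,"y":-0.022,"z":0,"ax":0,"ay":0,"az":0},{"fingers":0.18,"x":0.032,"y":-0.022,"z":0,"ax":0,"ay":0,"az":0},{"fingers":0.18,"x":0.032,"y":-0.022,"z":0,"ax":0,"ay":0,"az":0},{"fingers":0.18,"x":0.032,"y":-0.022,"z":0,"ax":0,"ay":0,"az":0},{"fingers":0.18,"x":0.032,"y":-0.022,"z":0,"ax":0,"ay":0,"az":0},{"fingers":0.18,"x":0.032,"y":-0.022,"z":0,"ax":0,"ay":0,"az":0},{"fingers":0.18,"x":0.032,"y":-0.022,"z":0,"ax":0,"ay":0,"az":0},{"fingers":0.18,"x":0.032,"y":-0.022,"z":0,"ax":0,"ay":0,"az":0},{"fingers":0.18,"x":0.032,"y":-0.022,"z":0,"ax":0,"ay":0,"az":0}]}}

```text
clock: 0.93
tcp_pos: [0.439, -0.2808, 0.2501]
orientation: [-3.017, -0.874, 0.001]
contact_force: [1.2, -0.3, -0.3]
grip_width: 0.0503
gripper_force: 0.0
```

```bash
sed -i "s/o\['clock'\].round(2)/round(float(o['clock']),2)/; s/o\['grip_width'\].round(4)/round(float(o['grip_width']),4)/" h.py
python3 - <<'E'
from h import *
go((.455,-.235),.03,np.radians(32.3))
E
```

```text
t 0.93 pos [ 0.439  -0.2808  0.2501] guide [-0.2176 -0.1749] yaw 32.31 tilt [-0.  0. -1.] w 0.0503 F [ 1.2 -0.3 -0.3]
az 0.01 x 0.038 y -0.0302 z 0.2201
```

Emit:
{"fn": "arm_command", "kwargs": {"rows": [{"fingers":0.18,"x":0.019,"y":-0.015,"z":0.02,"ax":0,"ay":0,"az":0},{"fingers":0.18,"x":0.019,"y":-0.015,"z":0.02,"ax":0,"ay":0,"az":0},{"fingers":0.18,"x":0,"y":0,"z":0.04,"ax":0,"ay":0,"az":0},{"fingers":0.18,"x":0,"y":0,"z":0.04,"ax":0,"ay":0,"az":0},{"fingers":0.18,"x":0,"y":0,"z":0.04,"ax":0,"ay":0,"az":0},{"fingers":0.18,"x":0,"y":0,"z":0.03,"ax":0,"ay":0,"az":0},{"fingers":0.18,"x":0,"y":0,"z":0.01,"ax":0,"ay":0,"az":0},{"fingers":0.18,"x":0,"y":0,"z":0.01,"ax":0,"ay":0,"az":0},{"fingers":0.18,"x":0,"y":0,"z":0.005,"ax":0,"ay":0,"az":0},{"fingers":0.18,"x":0,"y":0,"z":0,"ax":0,"ay":0,"az":0}]}}

```text
clock: 1.77
tcp_pos: [0.4555, -0.2373, 0.0356]
orientation: [3.017, 0.874, 0.001]
contact_force: [0.6, 1.4, 0.2]
grip_width: 0.0502
gripper_force: 0.0
```

Run:
```python
from h import *
go(g2w(-.147,-.0813),.03,np.radians(32.3))
f=grab('scene');im=cv2.resize(f['frame'][100:240,220:420,::-1],None,fx=4,fy=4,interpolation=cv2.INTER_CUBIC);cv2.imwrite('pics/s1.png',im)
```

```text
t 1.77 pos [ 0.4555 -0.2373  0.0356] guide [-0.2056 -0.13  ] yaw 32.31 tilt [ 0.001 -0.    -1.   ] w 0.0502 F [0.6 1.4 0.2]
az 0.01 x 0.0761 y -0.0022 z 0.0056
```

View pics/s1.png

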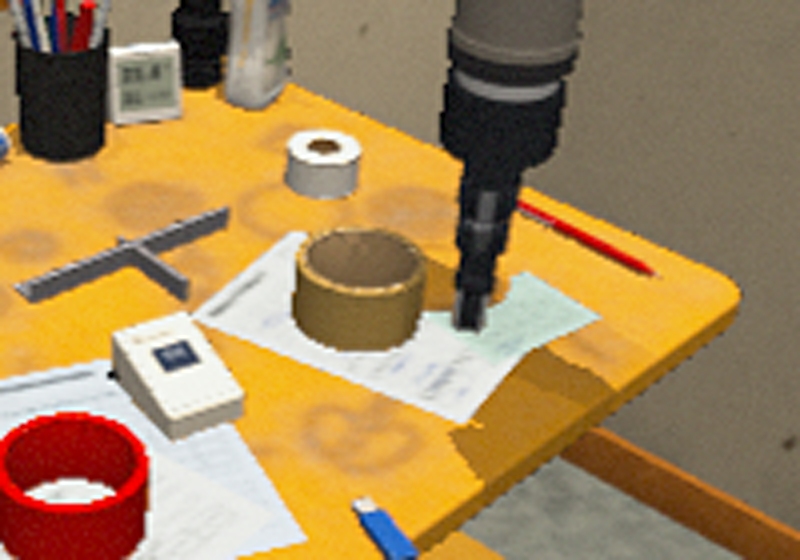

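Fingers, near crop (468, 320), are just above the desk, right-behind the tape at (360, 290). Now the approach.

Emit:
{"fn": "arm_command", "kwargs": {"rows": [{"fingers":0.18,"x":0.012,"y":-0.001,"z":0.004,"ax":0,"ay":0,"az":0},{"fingers":0.18,"x":0.008,"y":-0.001,"z":0,"ax":0,"ay":0,"az":0},{"fingers":0.18,"x":0.006,"y":0,"z":0,"ax":0,"ay":0,"az":0},{"fingers":0.18,"x":0.006,"y":0,"z":0,"ax":0,"ay":0,"az":0},{"fingers":0.18,"x":0.009,"y":0.003,"z":0,"ax":0,"ay":0,"az":0},{"fingers":0.18,"x":0.009,"y":0.0035,"z":0,"ax":0,"ay":0,"az":0},{"fingers":0.18,"x":0.009,"y":0.0035,"z":0,"ax":0,"ay":0,"az":0},{"fingers":0.18,"x":0.009,"y":0.0035,"z":0,"ax":0,"ay":0,"az":0},{"fingers":0.18,"x":0.009,"y":0.0035,"z":0,"ax":0,"ay":0,"az":0},{"fingers":0.18,"x":0,"y":0,"z":0,"ax":0,"ay":0,"az":0}]}}

```text
clock: 2.65
tcp_pos: [0.5312, -0.2077, 0.0315]
orientation: [3.016, 0.876, 0.005]
contact_force: [1.3, 0.2, -0.1]
grip_width: 0.0505
gripper_force: 0.0
```

```bash
cat >> h.py <<'E'
def tape():
    f=grab('top');P=cloud(f);Z=P[...,2];fr=cv2.cvtColor(f['frame'],cv2.COLOR_RGB2HSV)
    m=(f['depth']>.1)&(Z>.038)&(Z<.056)&(P[...,1]<-.11)&(P[...,1]>-.28)&(P[...,0]>.45)&(P[...,0]<.69)&(fr[...,1]>70)
    q=P[m][:,:2].astype(np.float32)
    (c,rad)=cv2.minEnclosingCircle(q);print('tape n',m.sum(),'rad',round(rad,4),'c',np.round(c,4),'guide',w2g(c).round(4))
    return c
E
python3 - <<'E'
from h import *
tape();go(g2w(-.047,-.05)-.049*np.array([np.cos(.5637),np.sin(.5637)]),.03,np.radians(32.3))
E
```

```text
tape n 166 rad 0.0564 c [ 0.5608 -0.1853] guide [-0.106  -0.0677]
t 2.7 pos [ 0.5298 -0.208   0.0313] guide [-0.1346 -0.0934] yaw 32.38 tilt [ 0.002  0.    -1.   ] w 0.0505 F [-1.3 -0.6  0.1]
az 0.08 x 0.0467 y 0.0197 z 0.0013
```

Emit:
{"fn": "arm_command", "kwargs": {"rows": [{"fingers":0.18,"x":0.0075,"y":0.0033,"z":0,"ax":0,"ay":0,"az":0},{"fingers":0.18,"x":0.0075,"y":0.0033,"z":0,"ax":0,"ay":0,"az":0},{"fingers":0.18,"x":0.0075,"y":0.0033,"z":0,"ax":0,"ay":0,"az":0},{"fingers":0.18,"x":0.0075,"y":0.0033,"z":0,"ax":0,"ay":0,"az":0},{"fingers":0.18,"x":0.0075,"y":0.0033,"z":0,"ax":0,"ay":0,"az":0},{"fingers":0.18,"x":0.005,"y":0.002,"z":0,"ax":0,"ay":0,"az":0},{"fingers":0.18,"x":0.003,"y":0,"z":0,"ax":0,"ay":0,"az":0},{"fingers":0.18,"x":0,"y":0,"z":0,"ax":0,"ay":0,"az":0}]}}

```text
clock: 3.37
tcp_pos: [0.5773, -0.1993, 0.0313]
orientation: [-3.017, -0.875, -0.001]
contact_force: [-0.6, 1.0, 0.1]
grip_width: 0.0501
gripper_force: 0.0
```

Run:
```python
from h import *
go(g2w(-.0455,-.0485)-.049*np.array([np.cos(.5637),np.sin(.5637)]),.03,np.radians(32.3))
f=grab('top');cv2.imwrite('pics/t2.png',cv2.resize(f['frame'][120:220,240:390,::-1],None,fx=5,fy=5,interpolation=cv2.INTER_CUBIC))
```

```text
t 3.37 pos [ 0.5773 -0.1993  0.0313] guide [-0.0882 -0.08  ] yaw 32.35 tilt [ 0.001  0.    -1.   ] w 0.0501 F [-0.6  1.   0.1]
az 0.05 x 0.004 y 0.0015 z 0.0013
```

View pics/t2.png

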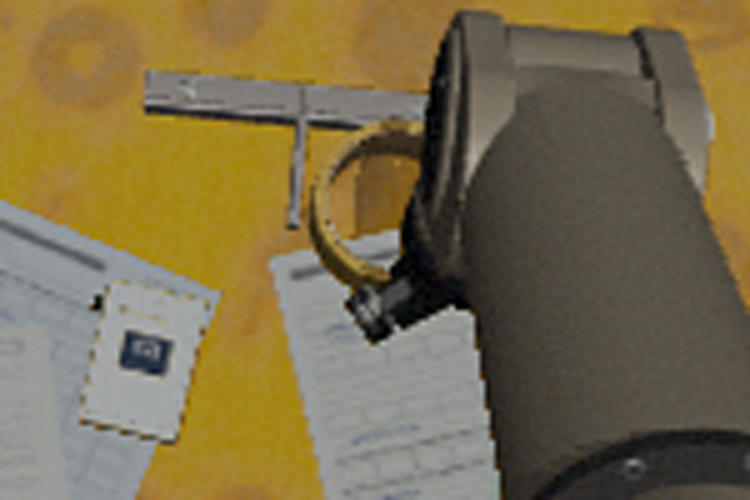

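The tape (rim near (310, 205)) is a few mm short of the fence and rib. I'll press it gently into the corner and watch the force.

Emit:
{"fn": "arm_command", "kwargs": {"rows": [{"fingers":0.18,"x":0.003,"y":0.001,"z":0,"ax":0,"ay":0,"az":0},{"fingers":0.18,"x":0.002,"y":0,"z":0,"ax":0,"ay":0,"az":0},{"fingers":0.18,"x":0.002,"y":0,"z":0,"ax":0,"ay":0,"az":0},{"fingers":0.18,"x":0,"y":0,"z":0,"ax":0,"ay":0,"az":0}]}}

```text
clock: 3.75
tcp_pos: [0.5821, -0.1974, 0.0311]
orientation: [-3.018, -0.873, 0.003]
contact_force: [-2.4, -0.9, 0.3]
grip_width: 0.05
gripper_force: 1.2
```

Emit:
{"fn": "arm_command", "kwargs": {"rows": [{"fingers":0.18,"x":0.002,"y":0,"z":0,"ax":0,"ay":0,"az":0},{"fingers":0.18,"x":0.002,"y":0,"z":0,"ax":0,"ay":0,"az":0},{"fingers":0.18,"x":0,"y":0,"z":0,"ax":0,"ay":0,"az":0}]}}

```text
clock: 4.0
tcp_pos: [0.5823, -0.1972, 0.0309]
orientation: [-3.018, -0.871, 0.012]
contact_force: [-10.6, -4.4, 7.7]
grip_width: 0.0504
gripper_force: 6.1
```

The corner resists from both sides. Now retreat, rise, and look.

Emit:
{"fn": "arm_command", "kwargs": {"rows": [{"fingers":0.18,"x":-0.006,"y":0,"z":0,"ax":0,"ay":0,"az":0},{"fingers":0.18,"x":-0.02,"y":0,"z":0,"ax":0,"ay":0,"az":0},{"fingers":0.18,"x":-0.04,"y":0,"z":0,"ax":0,"ay":0,"az":0},{"fingers":-0.5,"x":-0.02,"y":0,"z":-0.035,"ax":0,"ay":0,"az":7},{"fingers":-0.5,"x":0,"y":0,"z":-0.04,"ax":0,"ay":0,"az":7},{"fingers":-0.5,"x":-0.02,"y":-0.02,"z":0,"ax":0,"ay":0,"az":7},{"fingers":-0.5,"x":-0.02,"y":-0.02,"z":0,"ax":0,"ay":0,"az":7},{"fingers":-0.5,"x":0,"y":-0.04,"z":0,"ax":0,"ay":0,"az":7},{"fingers":-0.5,"x":0,"y":-0.04,"z":0,"ax":0,"ay":0,"az":3},{"fingers":-0.5,"x":0,"y":-0.03,"z":0,"ax":0,"ay":0,"az":0}]}}

```text
clock: 4.83
tcp_pos: [0.4663, -0.1003, 0.1068]
orientation: [-3.137, 0.158, -0.002]
contact_force: [0.7, 0.7, 0.0]
grip_width: 0.0213
gripper_force: 0.0
```

Run:
```python
from h import *
go(g2w(-.215,.082),.04,-.10)
f=grab('top');P=cloud(f)
cv2.imwrite('pics/t3.png',cv2.resize(f['frame'][120:220,240:390,::-1],None,fx=5,fy=5,interpolation=cv2.INTER_CUBIC))
tape()
```

```text
t 4.83 pos [ 0.4663 -0.1003  0.1068] guide [-0.2085  0.0074] yaw -5.76 tilt [ 0.002  0.001 -1.   ] w 0.0213 F [0.7 0.7 0. ]
az -0.03 x -0.0065 y -0.0746 z 0.0668
tape n 255 rad 0.0456 c [ 0.6216 -0.1733] guide [-0.0466 -0.0497]
```

View pics/t3.png

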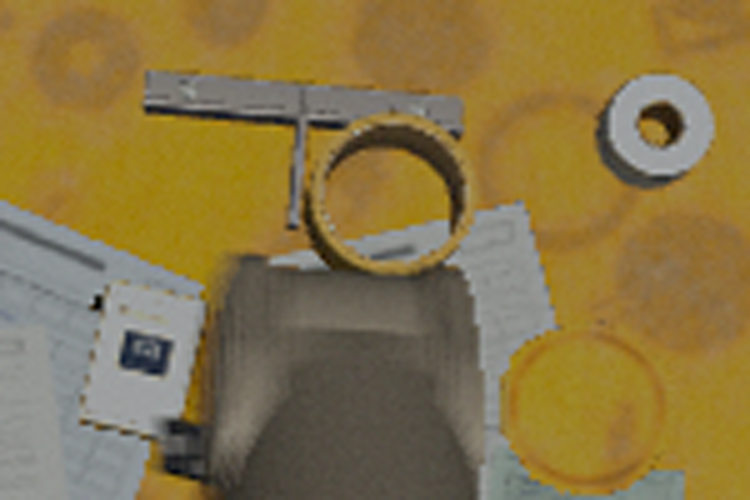

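The tape, centre about (388, 195) in the crop, sits in the right corner: guide (-0.0466, -0.0497), within tolerance. Now the box.

Emit:
{"fn": "arm_command", "kwargs": {"rows": [{"fingers":-0.5,"x":-0.003,"y":-0.037,"z":0,"ax":0,"ay":0,"az":0},{"fingers":-0.5,"x":-0.003,"y":-0.037,"z":0,"ax":0,"ay":0,"az":0},{"fingers":-0.5,"x":0,"y":0,"z":0.03,"ax":0,"ay":0,"az":0},{"fingers":-0.5,"x":0,"y":0,"z":0.03,"ax":0,"ay":0,"az":0},{"fingers":-0.5,"x":0,"y":0,"z":0.01,"ax":0,"ay":0,"az":0},{"fingers":-0.5,"x":0,"y":0,"z":0.004,"ax":0,"ay":0,"az":0},{"fingers":-0.5,"x":0,"y":0,"z":0.003,"ax":0,"ay":0,"az":0},{"fingers":-0.5,"x":0,"y":0,"z":0,"ax":0,"ay":0,"az":0}]}}

```text
clock: 5.6
tcp_pos: [0.4684, -0.0295, 0.0297]
orientation: [3.138, -0.156, 0.001]
contact_force: [0.1, 0.7, -0.3]
grip_width: 0.021
gripper_force: 0.0
```

Run:
```python
from h import *
go(g2w(-.0455-.050-.0,.079),.03,-.10)
f=grab('scene');im=cv2.resize(f['frame'][150:270,200:360,::-1],None,fx=5,fy=5,interpolation=cv2.INTER_CUBIC);cv2.imwrite('pics/s2.png',im)
```

```text
t 5.6 pos [ 0.4684 -0.0295  0.0297] guide [-0.2135  0.0781] yaw -5.68 tilt [ 0.001 -0.    -1.   ] w 0.021 F [ 0.1  0.7 -0.3]
az 0.05 x 0.118 y -0.0009 z -0.0003
```

View pics/s2.png

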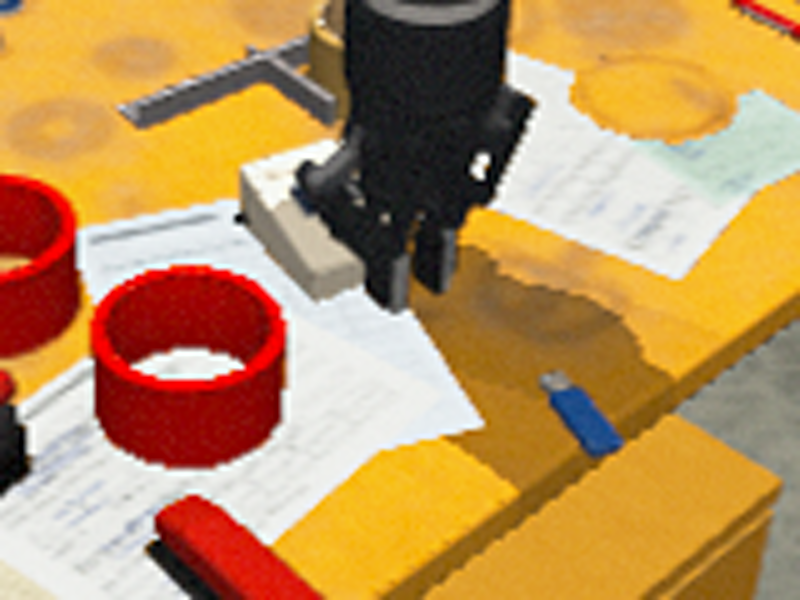

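Both fingertips, near (390, 300) and (437, 285), stand low and square behind the box's near edge. Push.

Emit:
{"fn": "arm_command", "kwargs": {"rows": [{"fingers":-0.5,"x":0.008,"y":0,"z":0,"ax":0,"ay":0,"az":0},{"fingers":-0.5,"x":0.006,"y":0,"z":0,"ax":0,"ay":0,"az":0},{"fingers":-0.5,"x":0.006,"y":0,"z":0,"ax":0,"ay":0,"az":0},{"fingers":-0.5,"x":0.007,"y":0,"z":0,"ax":0,"ay":0,"az":0},{"fingers":-0.5,"x":0.008,"y":0,"z":0,"ax":0,"ay":0,"az":0},{"fingers":-0.5,"x":0.008,"y":0,"z":0,"ax":0,"ay":0,"az":0},{"fingers":-0.5,"x":0.008,"y":0,"z":0,"ax":0,"ay":0,"az":0},{"fingers":-0.5,"x":0.008,"y":0,"z":0,"ax":0,"ay":0,"az":0},{"fingers":-0.5,"x":0.005,"y":0,"z":0,"ax":0,"ay":0,"az":0},{"fingers":-0.5,"x":0,"y":0,"z":0,"ax":0,"ay":0,"az":0}]}}

```text
clock: 6.48
tcp_pos: [0.5334, -0.0352, 0.0294]
orientation: [-3.138, 0.154, -0.003]
contact_force: [0.4, -0.4, -0.8]
grip_width: 0.0213
gripper_force: 0.0
```

```bash
cat >> h.py <<'E'
def box(save=None,cam='top'):
    f=grab(cam);P=cloud(f);Z=P[...,2];h=cv2.cvtColor(f['frame'],cv2.COLOR_RGB2HSV)
    gx=np.einsum('ij,hwj->hwi',np.array([[np.cos(PSI),np.sin(PSI)],[-np.sin(PSI),np.cos(PSI)]]),P[...,:2]-O)
    m=(f['depth']>.1)&(Z>.012)&(Z<.046)&(h[...,1]<70)&(h[...,2]>110)&(gx[...,0]<-.002)&(gx[...,0]>-.25)&(gx[...,1]>.004)&(gx[...,1]<.15)
    q=gx[m].astype(np.float32)*1000
    print('box n',m.sum(),np.percentile(q,[1,99],axis=0).round(1).tolist(),cv2.minAreaRect(q) if len(q)>5 else '')
    if save: cv2.imwrite('pics/'+save,cv2.resize(f['frame'][120:220,240:390,::-1],None,fx=5,fy=5,interpolation=cv2.INTER_CUBIC))
E
python3 - <<'E'
from h import *
go(g2w(-.094,.078),.03,-.10);box('t4.png')
E
```

```text
t 6.48 pos [ 0.5334 -0.0352  0.0294] guide [-0.1482  0.0789] yaw -5.63 tilt [ 0.002  0.    -1.   ] w 0.0213 F [ 0.4 -0.4 -0.8]
az 0.1 x 0.0542 y 0.0009 z -0.0006Traceback (most recent call last):
  File "<stdin>", line 2, in <module>
  File "h.py", line 44, in box
    print('box n',m.sum(),np.percentile(q,[1,99],axis=0).round(1).tolist(),cv2.minAreaRect(q) if len(q)>5 else '')
                          ~~~~~~~~~~~~~^^^^^^^^^^^^^^^^^
    return _quantile_unchecked(
        a, q, axis, out, overwrite_input, method, keepdims, weights)
    return _ureduce(a,
                    func=_quantile_ureduce_func,
    ...<5 lines>...
                    overwrite_input=overwrite_input,
                    method=method)
    r = func(a, **kwargs)
    result = _quantile(arr,
                       quantiles=q,
    ...<2 lines>...
                       out=out,
                       weights=wgt)
    slices_having_nans = np.isnan(arr[-1, ...])
                                  ~~~^^^^^^^^^
IndexError: index -1 is out of bounds for axis 0 with size 0
```

Emit:
{"fn": "arm_command", "kwargs": {"rows": [{"fingers":-0.5,"x":0.007,"y":0,"z":0,"ax":0,"ay":0,"az":0},{"fingers":-0.5,"x":0.008,"y":0,"z":0,"ax":0,"ay":0,"az":0},{"fingers":-0.5,"x":0.008,"y":0,"z":0,"ax":0,"ay":0,"az":0},{"fingers":-0.5,"x":0.008,"y":0,"z":0,"ax":0,"ay":0,"az":0},{"fingers":-0.5,"x":0.008,"y":0,"z":0,"ax":0,"ay":0,"az":0},{"fingers":-0.5,"x":0.006,"y":0,"z":0,"ax":0,"ay":0,"az":0},{"fingers":-0.5,"x":0.004,"y":0,"z":0,"ax":0,"ay":0,"az":0},{"fingers":-0.5,"x":0,"y":0,"z":0,"ax":0,"ay":0,"az":0}]}}

```text
clock: 7.2
tcp_pos: [0.5814, -0.04, 0.0294]
orientation: [-3.138, 0.154, -0.002]
contact_force: [-0.4, 0.0, 0.2]
grip_width: 0.0211
gripper_force: 0.0
```

Emit:
{"fn": "arm_command", "kwargs": {"rows": [{"fingers":-0.5,"x":-0.01,"y":0,"z":0,"ax":0,"ay":0,"az":0},{"fingers":-0.5,"x":-0.03,"y":0,"z":0,"ax":0,"ay":0,"az":0},{"fingers":-0.5,"x":-0.01,"y":0,"z":-0.04,"ax":0,"ay":0,"az":0},{"fingers":-0.5,"x":-0.01,"y":0,"z":-0.04,"ax":0,"ay":0,"az":0},{"fingers":-0.5,"x":-0.04,"y":0,"z":0,"ax":0,"ay":0,"az":0},{"fingers":-0.5,"x":-0.04,"y":0,"z":0,"ax":0,"ay":0,"az":0},{"fingers":-0.5,"x":0,"y":0,"z":0,"ax":0,"ay":0,"az":0}]}}

```text
clock: 7.78
tcp_pos: [0.4294, -0.0266, 0.1078]
orientation: [3.136, -0.153, -0.018]
contact_force: [-1.6, 0.3, -0.6]
grip_width: 0.0211
gripper_force: 0.0
```

Run:
```python
from h import *
go(g2w(-.05,.15),.11,-.10)
try: box('t5.png')
except Exception as e: print(e)
f=grab('top');P=cloud(f);Z=P[...,2];print('brightness white',f['frame'][140:150,365:368].mean())
m=(f['depth']>.1)&(Z>.015)&(Z<.046)
g=np.array([w2g(p) for p in P[m]]);k=(g[:,0]>-.2)&(g[:,0]<-.004)&(g[:,1]>.008)&(g[:,1]<.16);print(k.sum(),cv2.minAreaRect((g[k]*1000).astype(np.float32)))
```

```text
t 7.78 pos [ 0.4294 -0.0266  0.1078] guide [-0.2526  0.0771] yaw -5.6 tilt [-0.012 -0.001 -1.   ] w 0.0211 F [-1.6  0.3 -0.6]
az 0.13 x 0.2026 y -0.0729 z -0.0022
box n 491 [[-88.8, 58.3], [-14.2, 111.4]] ((-51.64242172241211, 84.8677749633789), (75.84815979003906, 54.15895462036133), 0.577002227306366)
brightness white 150.74444444444444
586 ((-51.89540100097656, 85.67756652832031), (78.14556121826172, 58.61126708984375), 4.347349643707275)
```

Box is square: guide middle (-0.052, 0.085), long axis within 0.6°. Next is the side push towards the rib. First check which turn the wrist allows.

Run:
```python
from h import *
print(r.get_obs()['joints'].round(2)); go(g2w(-.055,.150),.11,-.10+np.pi/2); go(g2w(-.055,.150),.11,-.10-np.pi/2)
```

```text
[-0.04  0.31 -0.05  2.22  0.02  0.62 -1.78]
t 7.88 pos [ 0.4379 -0.0263  0.1092] guide [-0.2441  0.0782] yaw -5.59 tilt [-0.002 -0.    -1.   ] w 0.0215 F [ 0.3 -0.2  0.2]
az -89.86 x 0.0718 y 0.1891 z -0.0008
t 7.88 pos [ 0.4379 -0.0263  0.1092] guide [-0.2441  0.0782] yaw -5.59 tilt [-0.002 -0.    -1.   ] w 0.0215 F [ 0.3 -0.2  0.2]
az 90.14 x -0.0718 y -0.1891 z -0.0008
```

Emit:
{"fn": "arm_command", "kwargs": {"rows": [{"fingers":-0.5,"x":0,"y":0,"z":0,"ax":0,"ay":0,"az":-7},{"fingers":-0.5,"x":0,"y":0,"z":0,"ax":0,"ay":0,"az":-7},{"fingers":-0.5,"x":0,"y":0,"z":0,"ax":0,"ay":0,"az":-7},{"fingers":-0.5,"x":0,"y":0,"z":0,"ax":0,"ay":0,"az":-7},{"fingers":-0.5,"x":0,"y":0,"z":0,"ax":0,"ay":0,"az":-7},{"fingers":-0.5,"x":0,"y":0,"z":0,"ax":0,"ay":0,"az":-7},{"fingers":-0.5,"x":0,"y":0,"z":0,"ax":0,"ay":0,"az":-7},{"fingers":-0.5,"x":0,"y":0,"z":0,"ax":0,"ay":0,"az":-7},{"fingers":-0.5,"x":0,"y":0,"z":0,"ax":0,"ay":0,"az":-7},{"fingers":-0.5,"x":0,"y":0,"z":0,"ax":0,"ay":0,"az":-7}]}}

```text
clock: 8.72
tcp_pos: [0.4419, -0.0262, 0.1093]
orientation: [2.654, 1.681, 0.002]
contact_force: [0.3, -0.8, -0.9]
grip_width: 0.0215
gripper_force: 0.0
```

Emit:
{"fn": "arm_command", "kwargs": {"rows": [{"fingers":-0.5,"x":0,"y":0,"z":0,"ax":0,"ay":0,"az":-7},{"fingers":-0.5,"x":0,"y":0,"z":0,"ax":0,"ay":0,"az":-7},{"fingers":-0.5,"x":0,"y":0,"z":0,"ax":0,"ay":0,"az":-6},{"fingers":-0.5,"x":0.036,"y":0,"z":0,"ax":0,"ay":0,"az":0},{"fingers":-0.5,"x":0.036,"y":0,"z":0,"ax":0,"ay":0,"az":0},{"fingers":-0.5,"x":0,"y":0.038,"z":0,"ax":0,"ay":0,"az":0},{"fingers":-0.5,"x":0,"y":0.038,"z":0,"ax":0,"ay":0,"az":0},{"fingers":-0.5,"x":0,"y":0.038,"z":0,"ax":0,"ay":0,"az":0},{"fingers":-0.5,"x":0,"y":0.038,"z":0,"ax":0,"ay":0,"az":0},{"fingers":-0.5,"x":0,"y":0.037,"z":0,"ax":0,"ay":0,"az":0}]}}

```text
clock: 9.55
tcp_pos: [0.6387, 0.0266, 0.1091]
orientation: [2.328, 2.109, 0.001]
contact_force: [-0.4, -0.2, 0.2]
grip_width: 0.0216
gripper_force: 0.0
```

Run:
```python
from h import *
go(g2w(-.055,.150),.03,-.10+np.pi/2);print(r.get_obs()['joints'].round(2))
```

```text
t 9.55 pos [0.6387 0.0266 0.1091] guide [-0.0496  0.1509] yaw 84.36 tilt [ 0.001  0.    -1.   ] w 0.0216 F [-0.4 -0.2  0.2]
az 0.09 x -0.0009 y -0.0054 z 0.0791
[ 0.12  0.6  -0.36  1.74  0.27  0.85 -0.46]
```

Descend and push towards the rib. Contact is expected after about 27 mm, then 54 mm of travel to the rib.

Emit:
{"fn": "arm_command", "kwargs": {"rows": [{"fingers":-0.5,"x":0,"y":-0.005,"z":0.035,"ax":0,"ay":0,"az":0},{"fingers":-0.5,"x":0,"y":0,"z":0.03,"ax":0,"ay":0,"az":0},{"fingers":-0.5,"x":0,"y":0,"z":0.01,"ax":0,"ay":0,"az":0},{"fingers":-0.5,"x":0,"y":0,"z":0.004,"ax":0,"ay":0,"az":0},{"fingers":-0.5,"x":-0.01,"y":0,"z":0,"ax":0,"ay":0,"az":0},{"fingers":-0.5,"x":-0.008,"y":0,"z":0,"ax":0,"ay":0,"az":0},{"fingers":-0.5,"x":-0.006,"y":0,"z":0,"ax":0,"ay":0,"az":0},{"fingers":-0.5,"x":-0.006,"y":0,"z":0,"ax":0,"ay":0,"az":0},{"fingers":-0.5,"x":-0.006,"y":0,"z":0,"ax":0,"ay":0,"az":0},{"fingers":-0.5,"x":0,"y":0,"z":0,"ax":0,"ay":0,"az":0}]}}

```text
clock: 10.38
tcp_pos: [0.6281, -0.0106, 0.0313]
orientation: [2.329, 2.106, 0.001]
contact_force: [-0.0, -0.7, 0.5]
grip_width: 0.0213
gripper_force: 0.0
```

Run:
```python
from h import *
go(g2w(-.055,.070),.03,-.10+np.pi/2);box('t6.png')
f=grab('scene');cv2.imwrite('pics/s3.png',cv2.resize(f['frame'][120:260,190:350,::-1],None,fx=4,fy=4,interpolation=cv2.INTER_CUBIC))
```

```text
t 10.38 pos [ 0.6281 -0.0106  0.0313] guide [-0.0564  0.1128] yaw 84.25 tilt [ 0.002 -0.001 -1.   ] w 0.0213 F [-0.  -0.7  0.5]
az -0.02 x -0.0428 y 0.0014 z 0.0013Traceback (most recent call last):
  File "<stdin>", line 2, in <module>
  File "h.py", line 44, in box
    print('box n',m.sum(),np.percentile(q,[1,99],axis=0).round(1).tolist(),cv2.minAreaRect(q) if len(q)>5 else '')
                          ~~~~~~~~~~~~~^^^^^^^^^^^^^^^^^
    return _quantile_unchecked(
        a, q, axis, out, overwrite_input, method, keepdims, weights)
    return _ureduce(a,
                    func=_quantile_ureduce_func,
    ...<5 lines>...
                    overwrite_input=overwrite_input,
                    method=method)
    r = func(a, **kwargs)
    result = _quantile(arr,
                       quantiles=q,
    ...<2 lines>...
                       out=out,
                       weights=wgt)
    slices_having_nans = np.isnan(arr[-1, ...])
                                  ~~~^^^^^^^^^
IndexError: index -1 is out of bounds for axis 0 with size 0
```

Emit:
{"fn": "arm_command", "kwargs": {"rows": [{"fingers":-0.5,"x":-0.006,"y":0,"z":0,"ax":0,"ay":0,"az":0},{"fingers":-0.5,"x":-0.007,"y":0,"z":0,"ax":0,"ay":0,"az":0},{"fingers":-0.5,"x":-0.007,"y":0,"z":0,"ax":0,"ay":0,"az":0},{"fingers":-0.5,"x":-0.007,"y":0,"z":0,"ax":0,"ay":0,"az":0},{"fingers":-0.5,"x":-0.006,"y":0,"z":0,"ax":0,"ay":0,"az":0},{"fingers":-0.5,"x":-0.003,"y":0,"z":0,"ax":0,"ay":0,"az":0},{"fingers":-0.5,"x":0,"y":0,"z":0,"ax":0,"ay":0,"az":0}]}}

```text
clock: 11.02
tcp_pos: [0.6238, -0.0459, 0.0301]
orientation: [2.329, 2.108, -0.002]
contact_force: [-0.6, -0.3, -0.1]
grip_width: 0.0215
gripper_force: 0.0
```

Run:
```python
from h import *
go(g2w(-.055,.070),.03,-.10+np.pi/2)
f=grab('scene');cv2.imwrite('pics/s3.png',cv2.resize(f['frame'][120:260,190:350,::-1],None,fx=4,fy=4,interpolation=cv2.INTER_CUBIC))
```

```text
t 11.02 pos [ 0.6238 -0.0459  0.0301] guide [-0.0572  0.0772] yaw 84.28 tilt [-0.001 -0.001 -1.   ] w 0.0215 F [-0.6 -0.3 -0.1]
az 0.01 x -0.0072 y 0.0022 z 0.0001
```

View pics/s3.png

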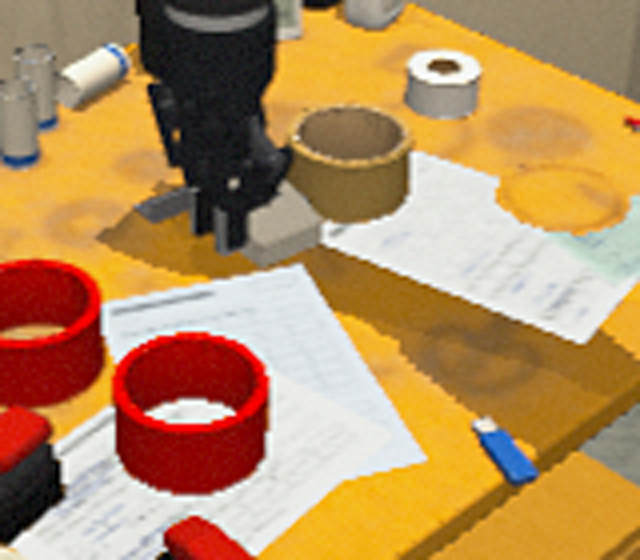

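The fingers, near (205–230, 235), are pushing the box squarely; it is now beside the rib. Finish gently until it touches.

Emit:
{"fn": "arm_command", "kwargs": {"rows": [{"fingers":-0.5,"x":-0.003,"y":0,"z":0,"ax":0,"ay":0,"az":0},{"fingers":-0.5,"x":-0.003,"y":0,"z":0,"ax":0,"ay":0,"az":0},{"fingers":-0.5,"x":-0.002,"y":0,"z":0,"ax":0,"ay":0,"az":0},{"fingers":-0.5,"x":0,"y":0,"z":0,"ax":0,"ay":0,"az":0}]}}

```text
clock: 11.4
tcp_pos: [0.6234, -0.0506, 0.0303]
orientation: [-2.326, -2.11, -0.003]
contact_force: [0.7, 4.9, 0.4]
grip_width: 0.0212
gripper_force: 2.1
```

Emit:
{"fn": "arm_command", "kwargs": {"rows": [{"fingers":-0.5,"x":-0.002,"y":0,"z":0,"ax":0,"ay":0,"az":0},{"fingers":-0.5,"x":0,"y":0,"z":0,"ax":0,"ay":0,"az":0},{"fingers":-0.5,"x":0.008,"y":0,"z":0,"ax":0,"ay":0,"az":0},{"fingers":-0.5,"x":0.025,"y":0,"z":0,"ax":0,"ay":0,"az":0},{"fingers":-0.5,"x":0,"y":0,"z":-0.04,"ax":0,"ay":0,"az":0},{"fingers":-0.5,"x":0,"y":-0.02,"z":-0.035,"ax":0,"ay":0,"az":0},{"fingers":-0.5,"x":0,"y":-0.035,"z":0,"ax":0,"ay":0,"az":0},{"fingers":-0.5,"x":0,"y":-0.038,"z":0,"ax":0,"ay":0,"az":0},{"fingers":-0.5,"x":0,"y":-0.038,"z":0,"ax":0,"ay":0,"az":0},{"fingers":-0.5,"x":0,"y":0,"z":0,"ax":0,"ay":0,"az":0}]}}

```text
clock: 12.23
tcp_pos: [0.4863, -0.0093, 0.1038]
orientation: [-2.322, -2.109, 0.016]
contact_force: [-1.8, -0.6, -1.1]
grip_width: 0.0214
gripper_force: 0.0
```

Emit:
{"fn": "arm_command", "kwargs": {"rows": [{"fingers":-0.5,"x":0,"y":0,"z":0,"ax":0,"ay":0,"az":7},{"fingers":-0.5,"x":0,"y":0,"z":0,"ax":0,"ay":0,"az":7},{"fingers":-0.5,"x":0,"y":0,"z":0,"ax":0,"ay":0,"az":7},{"fingers":-0.5,"x":0,"y":0,"z":0,"ax":0,"ay":0,"az":7},{"fingers":-0.5,"x":0,"y":0,"z":0,"ax":0,"ay":0,"az":7},{"fingers":-0.5,"x":0,"y":0,"z":0,"ax":0,"ay":0,"az":7},{"fingers":-0.5,"x":0,"y":0,"z":0,"ax":0,"ay":0,"az":7},{"fingers":-0.5,"x":0,"y":0,"z":0,"ax":0,"ay":0,"az":7},{"fingers":-0.5,"x":0,"y":0,"z":0,"ax":0,"ay":0,"az":7},{"fingers":-0.5,"x":0,"y":0,"z":0,"ax":0,"ay":0,"az":7}]}}

```text
clock: 13.07
tcp_pos: [0.4961, -0.009, 0.1054]
orientation: [3.117, 0.383, -0.0]
contact_force: [0.1, 0.2, -0.1]
grip_width: 0.0216
gripper_force: 0.0
```

Emit:
{"fn": "arm_command", "kwargs": {"rows": [{"fingers":-0.5,"x":0,"y":0,"z":0,"ax":0,"ay":0,"az":7},{"fingers":-0.5,"x":0,"y":0,"z":0,"ax":0,"ay":0,"az":7},{"fingers":-0.5,"x":0,"y":0,"z":0,"ax":0,"ay":0,"az":6},{"fingers":-0.5,"x":0,"y":0,"z":0,"ax":0,"ay":0,"az":0}]}}

```text
clock: 13.4
tcp_pos: [0.4961, -0.0088, 0.1054]
orientation: [3.137, -0.16, -0.0]
contact_force: [-0.3, 0.2, -0.5]
grip_width: 0.0213
gripper_force: 0.0
```

Run:
```python
from h import *
go(g2w(-.125,.031),.03,-.10);box('t7.png');tape()
```

```text
t 13.4 pos [ 0.4961 -0.0088  0.1054] guide [-0.1879  0.1014] yaw -5.82 tilt [-0.    -0.001 -1.   ] w 0.0213 F [-0.3  0.2 -0.5]
az -0.09 x 0.0629 y 0.0704 z 0.0754
box n 463 [[-89.2, 5.4], [-15.2, 59.1]] ((-51.536399841308594, 31.382610321044922), (76.31171417236328, 55.19788360595703), 4.723987102508545)
tape n 285 rad 0.046 c [ 0.6218 -0.173 ] guide [-0.0465 -0.0494]
```

Box is in the rib slot (guide middle (-0.052, 0.031)) with the far side about 12 mm from the fence. Final forward push.

Emit:
{"fn": "arm_command", "kwargs": {"rows": [{"fingers":-0.5,"x":0.01,"y":0.035,"z":0,"ax":0,"ay":0,"az":0},{"fingers":-0.5,"x":0.01,"y":0.035,"z":0,"ax":0,"ay":0,"az":0},{"fingers":-0.5,"x":0.02,"y":0,"z":0.025,"ax":0,"ay":0,"az":0},{"fingers":-0.5,"x":0.02,"y":0,"z":0.025,"ax":0,"ay":0,"az":0},{"fingers":-0.5,"x":0,"y":0,"z":0.02,"ax":0,"ay":0,"az":0},{"fingers":-0.5,"x":0,"y":0,"z":0.005,"ax":0,"ay":0,"az":0},{"fingers":-0.5,"x":0,"y":0,"z":0,"ax":0,"ay":0,"az":0}]}}

```text
clock: 14.08
tcp_pos: [0.5471, -0.0841, 0.0287]
orientation: [-3.138, 0.151, 0.007]
contact_force: [-0.1, 0.3, 0.1]
grip_width: 0.0212
gripper_force: 0.0
```

Emit:
{"fn": "arm_command", "kwargs": {"rows": [{"fingers":-0.5,"x":0.008,"y":0,"z":0,"ax":0,"ay":0,"az":0},{"fingers":-0.5,"x":0.007,"y":0,"z":0,"ax":0,"ay":0,"az":0},{"fingers":-0.5,"x":0.006,"y":0,"z":0,"ax":0,"ay":0,"az":0},{"fingers":-0.5,"x":0.005,"y":0,"z":0,"ax":0,"ay":0,"az":0},{"fingers":-0.5,"x":0.005,"y":0,"z":0,"ax":0,"ay":0,"az":0},{"fingers":-0.5,"x":0.004,"y":0,"z":0,"ax":0,"ay":0,"az":0},{"fingers":-0.5,"x":0,"y":0,"z":0,"ax":0,"ay":0,"az":0}]}}

```text
clock: 14.67
tcp_pos: [0.5847, -0.0875, 0.0306]
orientation: [3.138, -0.154, 0.002]
contact_force: [-0.2, -0.5, -0.7]
grip_width: 0.0213
gripper_force: 0.0
```

Run:
```python
from h import *
go(g2w(-.089,.031),.03,-.10)
```

```text
t 14.67 pos [ 0.5847 -0.0875  0.0306] guide [-0.092  0.032] yaw -5.61 tilt [ 0.001 -0.    -1.   ] w 0.0213 F [-0.2 -0.5 -0.7]
az 0.12 x 0.003 y 0.001 z 0.0006
```

Emit:
{"fn": "arm_command", "kwargs": {"rows": [{"fingers":-0.5,"x":0.002,"y":0,"z":0,"ax":0,"ay":0,"az":0},{"fingers":-0.5,"x":0.002,"y":0,"z":0,"ax":0,"ay":0,"az":0},{"fingers":-0.5,"x":0.002,"y":0,"z":0,"ax":0,"ay":0,"az":0},{"fingers":-0.5,"x":0,"y":0,"z":0,"ax":0,"ay":0,"az":0}]}}

```text
clock: 15.0
tcp_pos: [0.588, -0.0879, 0.03]
orientation: [-3.138, 0.154, 0.006]
contact_force: [-5.2, 0.8, 3.5]
grip_width: 0.0213
gripper_force: 2.5
```

Fence contact felt. Press a little more, retreat, and check.

Emit:
{"fn": "arm_command", "kwargs": {"rows": [{"fingers":-0.5,"x":0.002,"y":0,"z":0,"ax":0,"ay":0,"az":0},{"fingers":-0.5,"x":0,"y":0,"z":0,"ax":0,"ay":0,"az":0},{"fingers":-0.5,"x":-0.008,"y":0,"z":0,"ax":0,"ay":0,"az":0},{"fingers":-0.5,"x":-0.025,"y":0,"z":0,"ax":0,"ay":0,"az":0},{"fingers":-0.5,"x":-0.02,"y":0,"z":-0.03,"ax":0,"ay":0,"az":0},{"fingers":-0.5,"x":-0.02,"y":0,"z":-0.035,"ax":0,"ay":0,"az":0},{"fingers":-0.5,"x":-0.03,"y":0,"z":-0.02,"ax":0,"ay":0,"az":0},{"fingers":-0.5,"x":-0.03,"y":0,"z":0,"ax":0,"ay":0,"az":0},{"fingers":-0.5,"x":0,"y":0,"z":0,"ax":0,"ay":0,"az":0}]}}

```text
clock: 15.75
tcp_pos: [0.4538, -0.0753, 0.1158]
orientation: [3.138, -0.155, -0.004]
contact_force: [-0.7, -0.1, -0.1]
grip_width: 0.0215
gripper_force: 0.0
```

Run:
```python
from h import *
go(g2w(-.089,.031),.03,-.10);box('t8.png');tape()
f=pickle.load(open('top0.pkl','rb'));g=grab('top')
im=g['frame'][130:190,255:345,::-1];cv2.imwrite('pics/t9.png',cv2.resize(im,None,fx=8,fy=8,interpolation=cv2.INTER_CUBIC))
```

```text
t 15.75 pos [ 0.4538 -0.0753  0.1158] guide [-0.2234  0.0311] yaw -5.64 tilt [-0.003 -0.    -1.   ] w 0.0215 F [-0.7 -0.1 -0.1]
az 0.09 x 0.1344 y 0.0001 z 0.0858
box n 497 [[-78.4, 5.3], [-3.0, 59.4]] ((-40.75290298461914, 32.409339904785156), (77.33634948730469, 55.51522445678711), 0.18452370166778564)
tape n 294 rad 0.0457 c [ 0.622 -0.173] guide [-0.0463 -0.0493]
```

View pics/t9.png

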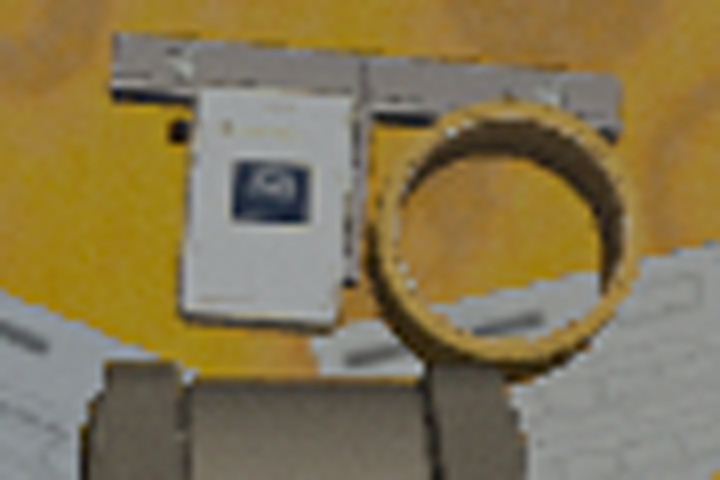

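The box (crop (180–355, 88–325)) sits square against the fence and rib, and the tape (505, 235) touches both faces. Every measurement is within tolerance, so I'm handing in.

```bash
python3 -c "
from bench import r
print(r.hand_in())"
```

```text
the job is handed in; nothing more can be done
None
```

I pushed the sensor box into the left corner and the tape roll into the right and handed in at about 16 s; my last camera check put both within tolerance, but the hand-in returned no verdict.

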